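# Snap the battery pack into its clip holder and close the switch

### The arm

A 7-joint arm with a two-finger parallel gripper is mounted at the origin on the work surface. World frame = base frame: x ahead of the robot, y to its left, z up, the work surface at z = 0. Lengths are in m, angles in rad, forces in N, time in s.
With the tool pointing down it reaches from about 0.4 to 0.875 m from the base axis. Payload 6.5 kg.
Tool frame: the origin (TCP) lies on the centre line of the jaws, within the pads' length; the fingertips stand 14 mm ahead of it and the grasp point (between the pads) lies 5 mm behind it; y points along the fingers, z is the direction in which the jaws open and shut, and the axes are right-handed (so a half turn about y gives the same grasp; the last joint's range is limited). The gripper opens to 85 mm and grips with 20 to 120 N. Pads are 22 mm wide; open, the fingers measure 114 mm over their backs; the gripper's body (76 mm by 85 mm) begins 54 mm behind the grasp point. The pads swing forward as they close: fully open they stand 13 mm farther back than shut.
Start: joints at [-1.24, 0.536, -0.004, 1.538, 0.003, 1.067, -0.071], TCP at [0.251, 0.599, 0.245] pointing down, gripper open.
Joint ranges: [-2.7, 2.7], [-0.37, 2.16], [-1.27, 1.26], [0.24, 2.4], [-1.31, 4.45], [0.19, 1.91], [-2.76, 2.76]. Speed limits (rad/s): [2.39, 2.39, 3.14, 3.14, 3.14, 3.14, 3.14].

### API

Orientations are given as a unit quaternion [x, y, z, w].
In Python, from station import r gives the robot as it stands.
- The arm moves only by the tool play_rows, never from a script. Its argument "moves" is a list of rows, each a list of 3 entries, a list of its own where there are three numbers: the turn, a rotation vector about the tool's x, y, z in degrees, then the shift along the tool's x, y, z in cm, then the opening, from 0 (shut) to 1 (fully open). In form: [[[ax, ay, az], [x, y, z], claw], ...]. A call has 1 to 10 rows; each row is the pose to reach, as a shift and turn from the pose commanded when the call began, along the tool's axes at that moment; what a row does not reach only later rows make up. A row lasts 1/10 s, in which the tool goes at most 50 mm and 8.59 degrees, less where a joint would pass 70% of its speed; a pose out of reach is approached as far as the arm can. A call with a gripper value outside its range is refused whole. The fingers move at their own pace and stop on an object; "squeeze" is the grip in N (left out, the last holds). Time passes only in rows, so rows that repeat a pose let the fingers close. It gives the time, the measured TCP pose, the force and the opening at its end, in the units of the state.
- r.sense(): the state, without advancing time (a new reading comes with each control period).
- r.capture(name): name is "scene" or "top" or "wrist"; returns a dict with "frame" (400x640x3 uint8, red, green, blue), "fx", "fy", "cx", "cy" (pixels), "cam_to_world" (4x4, takes a point from camera to world coordinates); the wrist camera has in their place "T_tool_cam" (4x4, takes a point from camera to tool coordinates, whose origin is the TCP and whose axes are the tool frame's). Camera axes: x right, y down, z forward; pixel columns grow to the right and rows downward; lengths in m; the calibration is good to about 2 mm. A picture is of the moment at which its call begins: read the wrist's pose just before it. There is no depth.
- r.sign_off(): hands the job in, once; it reports no verdict.
The state is a dict: "clock": time; "joint_pos": joint angles; "joint_vel": joint speeds; "tau": joint torques, N m; "position": TCP position; "ee_rot": TCP orientation; "wrist_force": force on the tool from outside, world axes, zero at the start; "torque": the same for the moment, N m; "gripper_width": finger opening in m.
Only numpy, scipy, OpenCV 4.12 (cv2) and the standard library are available. Lean on these libraries where they do the work, as an engineer would, in place of code of your own. Each camera call takes 0.05 s, during which the arm holds its last target. There are 200 camera calls.

### The job

On the lamp board, snap the long battery pack fully home in the spring-clip holder, with its contact stud in the slotted end, so that it sits level and is held by both pairs of clips. Then close the knife switch all the way down and take the hand away. Leave the short cell, the parts tray, the jar and the screwdriver where they are.

Things in the scene. Friction and masses are not known exactly. Their poses are not given: they have to be found in the camera images.
- pack_center (a point): Centre of the loose battery pack (about 0.3 kg): grey round barrel 38 mm in diameter, 116 mm long, between two square black end caps (43 x 43 mm, 12 mm long each), 140 mm over the caps; a steel contact stud (16 mm diameter, 10 mm long) sticks out of one end only. Starts lying on the table, centre 21.5 mm up. x axis: along the pack towards the stud.
- pack_stud (a point): Outer tip of the pack's contact stud, on the pack's axis, 80 mm from pack_center.
- holder_seat (a point): Where pack_center lies when the pack is fully home (caps on their saddles) in the black clip holder, 52 mm above the table. The holder is fixed on a grey laminate board (220 x 270 mm, 18 mm thick). x axis: level, along the holder to its slotted end; z up. The end plates' inner faces are 74 mm either side along x (4 mm play beyond each cap); they rise 6 mm above this point.
- holder_slot (a point): The open-topped slot, 22 mm wide, in the end plate at the holder's +x end, 78 mm from holder_seat: the pack's stud lies in it. The other end plate has no slot, so the pack only goes down one way round.
- clips_plus (a point): Midway between the lips of one pair of sprung steel jaws (16 mm long along x), 38 mm towards the slot from holder_seat and 13 mm above it. The rounded lips stand 29 mm apart, with flares rising 10 mm more. Set down on the lips the pack stops about 26 mm above its seat; pushed straight down at its middle with about 12 N it spreads the jaws and snaps home.
- clips_minus (a point): The same for the other pair of jaws, 38 mm from holder_seat the other way. Between the two pairs (28 mm either side of holder_seat along x) the pack's sides are free for fingers down to 30 mm below holder_seat.
- switch_hinge (a point): Hinge axis of the knife switch, 48 mm above the table, on the same board, 140 mm to the +y side of the holder (in holder_seat's frame). Its x axis is level and is the same as holder_seat's: the closed blade points along it.
- switch_handle (a point): Middle of the switch's black handle, a rod 20 mm in diameter and 58 mm long at the end of the brass blade, 100 mm from the hinge; the handle spans 72 to 130 mm from the hinge. Its x axis points along the blade away from the hinge.
- switch (a joint): Angle of the knife switch: 0 = blade raised 45 degrees; 0.785 = fully closed, blade level between its brass jaws (a solid stop). It starts open, between 0.1 and 0.4, and stays where it is left; pressing the handle down with about 3 N lowers it.
- short_cell: Bystander: a short round grey cell standing upright, 33 mm in diameter, 60 mm tall; origin at its foot.
- parts_tray: Bystander: clear compartment tray, 130 x 220 x 35 mm; origin under its centre.
- jar: Bystander: capped amber jar, 56 mm in diameter, 75 mm tall; origin at its foot.
- screwdriver: Bystander: screwdriver lying on the table to the left of the board, about 190 mm long; origin under its middle.

How it is judged:
On the way, in this order (a step that is already met when the one before it is completed fails the run):
1. the pack is fully home in the clips, stud in the slotted end (x of pack_center in the frame of holder_seat between -0.007 and 0.007 m and y of pack_center in the frame of holder_seat between -0.004 and 0.004 m and z of pack_center in the frame of holder_seat between -0.004 and 0.004 m and angle between the x axis of pack_center and the x axis of holder_seat, either way round below 0.06 rad and x of pack_stud in the frame of holder_seat above 0.06 m), for 0.2 s.
2. the knife switch is fully closed, the pack still home (all of step 1 and value of joint switch above 0.72 rad), for 0.2 s.
At the end, for the whole second after the job is handed in: Pack home and at rest: centre within 7 mm along, 4 mm across and 4 mm in height of the seat, axis within 0.06 rad, stud at the slotted end; switch closed beyond 0.72 rad; short cell, tray, jar and screwdriver each within 30 mm of where they started (all of step 2 and linear speed of pack below 0.02 m/s and distance of each of short_cell, parts_tray, jar, screwdriver from where it was at the start of the episode below 0.03 m); the robot touches nothing.
It fails at once if the short cell is moved more than 30 mm (distance of short_cell from where it was at the start of the episode above 0.03 m).
It fails at once if the parts tray is moved more than 30 mm (distance of parts_tray from where it was at the start of the episode above 0.03 m).
It fails at once if the jar is moved more than 30 mm (distance of jar from where it was at the start of the episode above 0.03 m).
It fails at once if the screwdriver is moved more than 30 mm (distance of screwdriver from where it was at the start of the episode above 0.03 m).
It also fails if it takes over 56 s, if anything falls off the work surface, if the arm or the gripper's body presses on something with over 40 N, if the wrist force passes 120 N, or if a joint passes its speed limit or range.

## Working session

There is one attempt and no reset: what is moved stays moved. The work goes in short steps, Python scripts to look and compute and a tool call to move; the robot and the scene stay as the last step left them, time stands still between calls to the robot, and variables do not carry over. Pictures are saved under pics/ and viewed, about 8 in all and at most 12, crops included, and the job is handed in when it is done.

Besides the shell and the picture viewer there is one more tool, called after "Call:" by a JSON object that holds its "method" and its "body". play_rows: Moves the arm, as the interface text tells. Its arguments: {"type":"object","properties":{"moves":{"type":"array","items":{"type":"array"}},"squeeze":{"type":"number"}},"required":["moves"]}

```bash
mkdir -p pics; cat > h.py <<'E'
import numpy as np, cv2, json
from station import r
from scipy.spatial.transform import Rotation as R
def save(name,fn):
    s=r.sense(); c=r.capture(name); cv2.imwrite(fn,c["frame"][:,:,::-1])
    if "cam_to_world" in c: T=np.array(c["cam_to_world"])
    else:
        W=np.eye(4); W[:3,:3]=R.from_quat(s["ee_rot"]).as_matrix(); W[:3,3]=s["position"]; T=W@np.array(c["T_tool_cam"])
    k=dict(fx=c["fx"],fy=c["fy"],cx=c["cx"],cy=c["cy"],T=T.tolist()); json.dump(k,open(fn+".json","w")); return c,k
def ray(fn,u,v,z):
    k=json.load(open(fn+".json")); T=np.array(k["T"]); d=T[:3,:3]@np.array([(u-k["cx"])/k["fx"],(v-k["cy"])/k["fy"],1]); o=T[:3,3]
    return o+d*(z-o[2])/d[2]
def proj(fn,p):
    k=json.load(open(fn+".json")); T=np.array(k["T"]); q=np.linalg.inv(T)@np.append(p,1); return k["fx"]*q[0]/q[2]+k["cx"],k["fy"]*q[1]/q[2]+k["cy"]
E
python3 - <<'E'
from h import *
for n in("scene","top"):
    c,k=save(n,f"pics/{n}0.png"); print(n,k["fx"],np.round(k["T"],3).tolist())
s=r.sense(); print(s["clock"],s["position"],np.round(R.from_quat(s["ee_rot"]).as_matrix(),3).tolist(),s["gripper_width"])
E
```

```text
scene 395.96441276878153 [[0.223, 0.823, -0.523, 1.103], [0.975, -0.179, 0.134, -0.104], [0.017, -0.54, -0.842, 0.929], [0.0, 0.0, 0.0, 1.0]]
top 374.39251739456716 [[-0.025, -0.997, 0.075, 0.481], [-1.0, 0.026, 0.006, 0.03], [-0.007, -0.075, -0.997, 1.207], [0.0, 0.0, 0.0, 1.0]]
0.1 [0.25100338 0.59899611 0.24450309] [[0.922, -0.0, 0.386], [-0.386, -0.001, 0.922], [0.0, -1.0, -0.002]] 0.08575258903276227
```

View pics/top0.png

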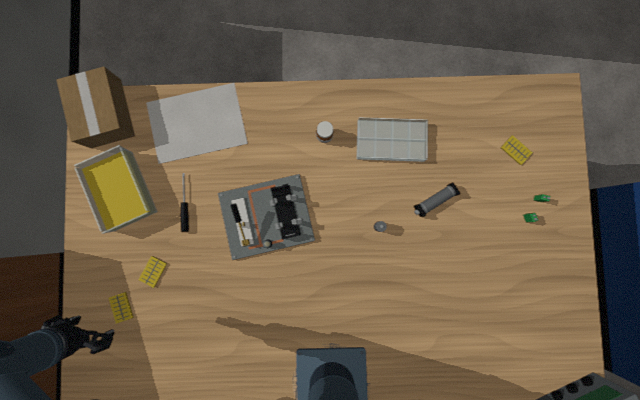

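View pics/scene0.png

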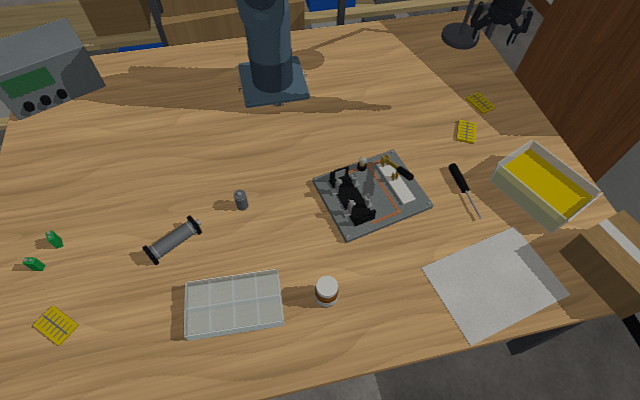

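The top view shows the pack near (437,200), the holder near (287,211), the switch near (243,222), the short cell at (380,227) and the tray at (392,139). I'll enlarge the pack and the board.

```bash
python3 - <<'E'
import cv2,numpy as np
t=cv2.imread("pics/top0.png"); s=cv2.imread("pics/scene0.png")
a=cv2.resize(t[170:265,215:320],(398,360),interpolation=cv2.INTER_CUBIC)  # 3.79
b=cv2.resize(t[175:225,405:470],(390,300),interpolation=cv2.INTER_CUBIC) #6
c=cv2.resize(s[145:245,305:440],(400,296),interpolation=cv2.INTER_CUBIC)
d=cv2.resize(s[210:270,135:215],(400,300),interpolation=cv2.INTER_CUBIC)
z=np.zeros((600,800,3),np.uint8)
z[:300,:398]=cv2.resize(a,(398,300));z[:300,400:790]=b;z[300:596,:400]=c;z[300:600,400:800]=d
cv2.imwrite("pics/z0.png",z)
E
```

```text
(no output)
```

View pics/z0.png

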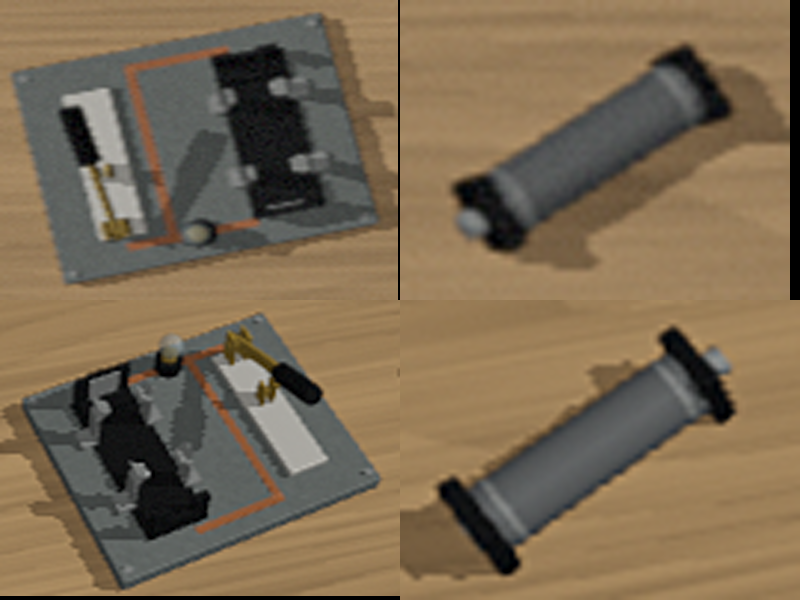

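The stud points to the pack's lower-left in the top view, which is world +y/−x. The switch hinge is at the board's near end, so holder +x points away from the robot. Next I'll get rough numbers from masks.

```bash
python3 - <<'E'
from h import *
f="pics/top0.png"; Z=lambda u,v:(405+(u-400)/6,175+v/6)
A=lambda u,v:(215+u/3.79,170+v*95/300)
st=ray(f,*Z(470,223),.0215); c1=ray(f,*Z(487,212),.035); c2=ray(f,*Z(692,82),.035)
print("pack",(c1+c2)/2,np.linalg.norm(c1-c2),np.degrees(np.arctan2(*(c1-c2)[[1,0]])))
cor=[ray(f,*A(*p),.018) for p in((15,75),(320,15),(375,220),(70,282))]
print("board",np.round(cor,3).tolist(),[np.linalg.norm(cor[i]-cor[i-1]).round(3) for i in range(4)],np.degrees(np.arctan2(*(cor[0]-cor[3])[[1,0]])),np.degrees(np.arctan2(*(cor[1]-cor[2])[[1,0]])))
h=[ray(f,*A(*p),.05) for p in((247,55),(288,212))]; print("holder",np.round(h,3),np.linalg.norm(h[0]-h[1]))
# wrist plan
s=r.sense();Rm=R.from_quat(s["ee_rot"]).as_matrix(); c=r.capture("wrist"); print(np.round(c["T_tool_cam"],3).tolist(),c["fx"])
for n,p in(("cell",(380,227)),("jar",(325,130)),("tray",(392,139)),("sd",(185,203))): print(n,ray(f,*p,.03).round(3))
E
```

```text
pack [ 0.56277079 -0.34427117  0.035     ] 0.12794675685850268 120.6405290663353
board [[0.6, 0.343, 0.018], [0.655, 0.084, 0.018], [0.447, 0.043, 0.018], [0.392, 0.298, 0.018]] [np.float64(0.213), np.float64(0.264), np.float64(0.212), np.float64(0.261)] 12.045124538466874 11.215761172720752
holder [[0.612 0.144 0.05 ]
 [0.457 0.113 0.05 ]] 0.15763898693801784
[[0.0, 0.959, 0.284, -0.073], [-0.0, -0.284, 0.959, -0.13], [1.0, -0.0, 0.0, -0.0], [0.0, 0.0, 0.0, 1.0]] 290.70771865105
cell [ 0.481 -0.165  0.03 ]
jar [ 0.795 -0.001  0.03 ]
tray [ 0.76  -0.214  0.03 ]
sd [0.573 0.447 0.03 ]
```

```bash
cat >> h.py <<'E'
def plan(p,yaw):
    "shift cm and turn deg in present tool axes to put TCP at p, tool down with z at yaw deg"
    s=r.sense(); M=R.from_quat(s["ee_rot"]); a=np.radians(yaw); z=np.array([np.cos(a),np.sin(a),0]); y=np.array([0,0,-1.]); x=np.cross(y,z)
    G=R.from_matrix(np.c_[x,y,z])
    print("turn",np.degrees((M.inv()*G).as_rotvec()).round(2),"shift cm",(100*M.inv().apply(np.array(p)-s["position"])).round(2),"clock",s["clock"],s["position"].round(4),s["gripper_width"],s["wrist_force"].round(1))
E
python3 -c "
from h import *
plan([.535,.17,.245],67.3)"
```

```text
turn [ 0.08 -0.03  0.01] shift cm [ 42.77   0.   -28.6 ] clock 0.15 [0.251  0.5991 0.2446] 0.08536109454931082 [0.3 0.1 0.2]
```

Call:
{"method": "play_rows", "body": {"moves": [[[0,0,0],[42.8,0,-28.6],1],[[0,0,0],[42.8,0,-28.6],1],[[0,0,0],[42.8,0,-28.6],1],[[0,0,0],[42.8,0,-28.6],1],[[0,0,0],[42.8,0,-28.6],1],[[0,0,0],[42.8,0,-28.6],1],[[0,0,0],[42.8,0,-28.6],1],[[0,0,0],[42.8,0,-28.6],1],[[0,0,0],[42.8,0,-28.6],1],[[0,0,0],[42.8,0,-28.6],1]]}}

```text
clock: 1.15
position: [0.528, 0.1808, 0.2453]
ee_rot: [-0.693, 0.139, -0.139, 0.693]
wrist_force: [0.5, 1.1, 0.4]
gripper_width: 0.0852
```

Call:
{"method": "play_rows", "body": {"moves": [[[0,0,0],[0,0,0],1],[[0,0,0],[0,0,0],1],[[0,0,0],[0,0,0],1]]}}

```text
clock: 1.45
position: [0.5265, 0.1839, 0.245]
ee_rot: [-0.693, 0.139, -0.138, 0.693]
wrist_force: [-0.2, 0.6, 0.6]
gripper_width: 0.0854
```

```bash
python3 -c "
from h import *
save('wrist','pics/w1.png')
plan([.535,.17,.245],67.3)
plan([.563,-.344,.20],30.6)"
```

```text
turn [-0.02  0.11 -0.05] shift cm [ 1.34  0.01 -0.99] clock 1.5 [0.5264 0.1843 0.2451] 0.08535509491117621 [0.4 1.1 0.3]
turn [-0.   36.81 -0.06] shift cm [ 23.68   4.48 -47.37] clock 1.5 [0.5264 0.1843 0.2451] 0.08535509491117621 [0.4 1.1 0.3]
```

View pics/w1.png

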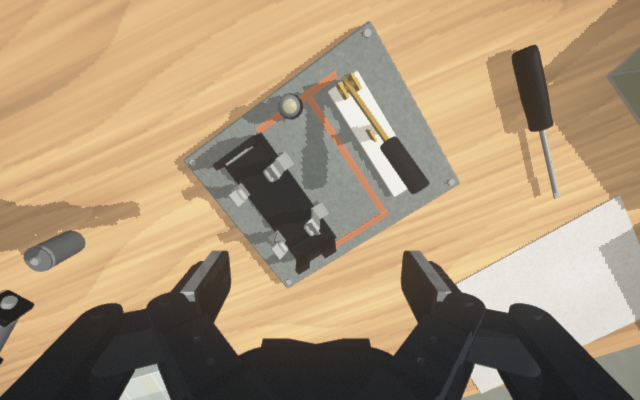

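The board is clear in the wrist view: corners near (370,22), (458,183), (288,287) and (188,160). The notched end plate is at (318,255) and the plain one at (235,150), so the slot is at the far end. Now to the pack.

Call:
{"method": "play_rows", "body": {"moves": [[[0,37,0],[23.7,4.5,-47.4],1],[[0,37,0],[23.7,4.5,-47.4],1],[[0,37,0],[23.7,4.5,-47.4],1],[[0,37,0],[23.7,4.5,-47.4],1],[[0,37,0],[23.7,4.5,-47.4],1],[[0,37,0],[23.7,4.5,-47.4],1],[[0,37,0],[23.7,4.5,-47.4],1],[[0,37,0],[23.7,4.5,-47.4],1],[[0,37,0],[23.7,4.5,-47.4],1],[[0,37,0],[23.7,4.5,-47.4],1]]}}

```text
clock: 2.5
position: [0.5615, -0.3143, 0.2027]
ee_rot: [-0.613, 0.351, -0.351, 0.614]
wrist_force: [0.6, -0.2, -0.5]
gripper_width: 0.0853
```

Call:
{"method": "play_rows", "body": {"moves": [[[0,0,0],[0,0,0],1],[[0,0,0],[0,0,0],1],[[0,0,0],[0,0,0],1]]}}

```text
clock: 2.8
position: [0.5615, -0.3118, 0.2027]
ee_rot: [-0.613, 0.351, -0.351, 0.614]
wrist_force: [0.1, 0.6, -0.6]
gripper_width: 0.0854
```

```bash
python3 -c "
from h import *
save('wrist','pics/w2.png')
plan([.563,-.344,.20],30.6)
a=cv2.imread('pics/w1.png')[10:300,180:470]; b=cv2.imread('pics/w2.png')
z=np.zeros((600,800,3),np.uint8); z[:580,:580]=cv2.resize(a,None,fx=2,fy=2,interpolation=cv2.INTER_CUBIC); z[:,580:]=0
cv2.imwrite('pics/z1.png',z[:580,:580])"
```

```text
turn [-0.05 -0.13 -0.07] shift cm [ 2.86  0.28 -1.52] clock 2.85 [ 0.5616 -0.3117  0.2028] 0.08567374115458255 [ 0.8 -0.5  0.7]
```

View pics/z1.png

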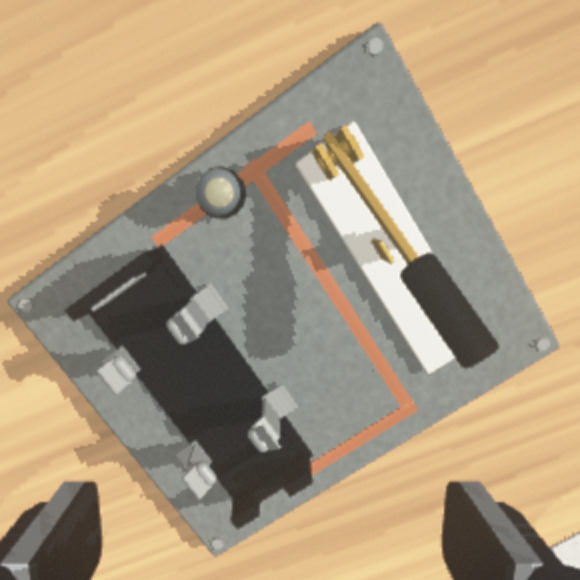

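View pics/w2.png

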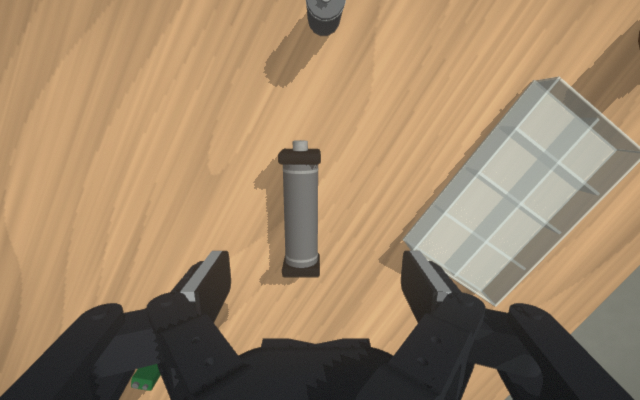

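The pack sits at u≈302 in the wrist view, with its stud tip at (300,141) and the far cap edge at v≈276. The board zoom confirms the slot notch at zoom (275,495), at the holder's far end. Now I'll measure both.

```bash
cat > m.py <<'E'
from h import *
f="pics/w2.png"; im=cv2.imread(f).astype(int); 
# barrel: low saturation vs wood
sat=im.max(2)-im.min(2); m=((sat<28)&(im.max(2)<170)).astype(np.uint8)
n,l,st,c=cv2.connectedComponentsWithStats(m[100:300,250:350]); i=1+np.argmax(st[1:,4]); M=np.zeros_like(m); M[100:300,250:350]=(l==i)
ys=np.where(M.any(1))[0]; print("rows",ys.min(),ys.max())
mids=[]
for v in range(140,282,6):
    u=np.where(M[v])[0]
    if len(u): print(v,u.min(),u.max(),end="; "); 
    if len(u) and 178<=v<=250: mids.append(((u.min()+u.max())/2+.0,v))
print()
W=np.array([ray(f,u,v,.0215)[:2] for u,v in mids]); d=cv2.fitLine(W.astype(np.float32),cv2.DIST_L2,0,1e-4,1e-4).ravel()
ax=d[:2]*np.sign(d[1]); p0=d[2:]; ang=np.degrees(np.arctan2(ax[1],ax[0]))
tip=ray(f,300,ys.min(),.0215)[:2]; far=ray(f,301,ys.max()+1,.043)[:2]
print("ang",ang,"len",(tip-far)@ax,"c from tip",tip-80*ax/1000,"from far",far+70*ax/1000)
s=[((tip-p0)@ax-.08),((far-p0)@ax+.07)]; print("centre",p0+ax*np.mean(s),s)
# board
f="pics/w1.png"; g=lambda u,v,z:ray(f,180+(u-.5)/2,10+(v-.5)/2,z)
C=[g(*p,.018)[:2] for p in((381,23),(559,347),(217,556),(9,301))]
print([round(np.linalg.norm(C[i]-C[i-1]),4) for i in range(4)])
an=lambda v:np.degrees(np.arctan2(v[1],v[0]))
e=[an(C[1]-C[0]),an(C[2]-C[3]),an(C[0]-C[3])-90,an(C[1]-C[2])-90]; print("board ang",e)
a=np.radians(np.mean(e)); X=np.array([np.cos(a),np.sin(a)]);Y=np.array([-X[1],X[0]]); o=np.mean(C,0); print("o",o,"ang",np.degrees(a))
B=lambda p:((p[:2]-o)@X*1000,(p[:2]-o)@Y*1000)
big=cv2.resize(cv2.imread(f)[10:300,180:470],None,fx=2,fy=2,interpolation=cv2.INTER_CUBIC)
hold=np.zeros(big.shape[:2],np.uint8); cv2.fillPoly(hold,[np.array([[55,315],[165,235],[235,275],[345,480],[235,540],[190,510]])],1)
k=((big.max(2)<62)&(hold>0)).astype(np.uint8); v,u=np.where(k)
q=np.array([B(g(a_,b_,.058)) for a_,b_ in zip(u,v)]); print("black x 0.3/99.7%",np.percentile(q[:,0],[0.2,1,99,99.8]),"y",np.percentile(q[:,1],[0.2,1,99,99.8]))
br=((big.min(2)>128)&(hold>0)).astype(np.uint8); n,l,stt,cc=cv2.connectedComponentsWithStats(br)
for i in range(1,n):
    if stt[i,4]>80:
        v,u=np.where(l==i); q=np.array([B(g(a_,b_,.075)) for a_,b_ in zip(u,v)]); print(cc[i].round(),stt[i,4],"x",np.percentile(q[:,0],[2,98]).round(1),"y",np.percentile(q[:,1],[2,98]).round(1))
for nm,p,z in(("plainL",(67,313),.058),("plainR",(160,247),.058),("slotL",(234,527),.058),("slotR",(312,480),.058),("hinge",(338,150),.048),("htip",(480,355),.09)): print(nm,np.round(B(g(*p,z)),1))
E
python3 m.py
```

```text
rows 141 276
146 293 307; 152 281 319; 158 279 319; 164 283 317; 170 283 317; 176 283 317; 182 283 317; 188 284 317; 194 284 317; 200 284 317; 206 284 317; 212 284 317; 218 284 317; 224 285 317; 230 285 317; 236 285 316; 242 285 316; 248 285 316; 254 285 318; 260 284 318; 266 283 318; 272 282 318; 
ang 119.88566 len 0.14835891750662478 c from tip [ 0.56260307 -0.34909476] from far [ 0.56298225 -0.34698406]
centre [ 0.56233078 -0.34830485] [np.float64(0.0026948284589695948), np.float64(0.004335910952344826)]
[np.float64(0.2668), np.float64(0.2166), np.float64(0.2652), np.float64(0.2171)]
board ang [np.float64(11.428448994241954), np.float64(11.839119589066595), np.float64(11.667782406920281), np.float64(11.776660185012929)]
o [0.52434055 0.19535321] ang 11.678002793810439
black x 0.3/99.7% [-81.14405743 -79.90364439  71.94896799  73.90441784] y [-86.63507533 -82.56581116 -29.50440775 -28.9443668 ]
[244. 343.] 7402 x [-72.6  56.9] y [-38.   -6.4]
[116. 293.] 216 x [-74.2 -72.3] y [-73.7 -43.4]
[ 81. 336.] 783 x [-78.4 -54.4] y [-93.6 -81.1]
[177. 332.] 206 x [-45.6 -32.6] y [-47.5 -43.1]
[134. 399.] 3228 x [-47.1   7.4] y [-97.1 -75.5]
[258. 441.] 184 x [28.9 41.9] y [-47.5 -42.8]
[192. 475.] 1412 x [18.2 43.9] y [-100.1  -74.9]
[269. 504.] 2801 x [49.8 81.4] y [-99.1 -18.8]
plainL [-80.2 -93.2]
plainR [-79.5 -29.7]
slotL [ 79. -94.]
slotR [ 79.6 -37.3]
hinge [-66.9  75.6]
htip [55.3 77. ]
```

```bash
python3 -c "
import cv2
a=cv2.imread('pics/w1.png')[128:278,208:348]; a=cv2.convertScaleAbs(cv2.resize(a,None,fx=4,fy=4,interpolation=cv2.INTER_CUBIC),alpha=1.3,beta=15); cv2.imwrite('pics/z2.png',a)"
```

```text
(no output)
```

View pics/z2.png

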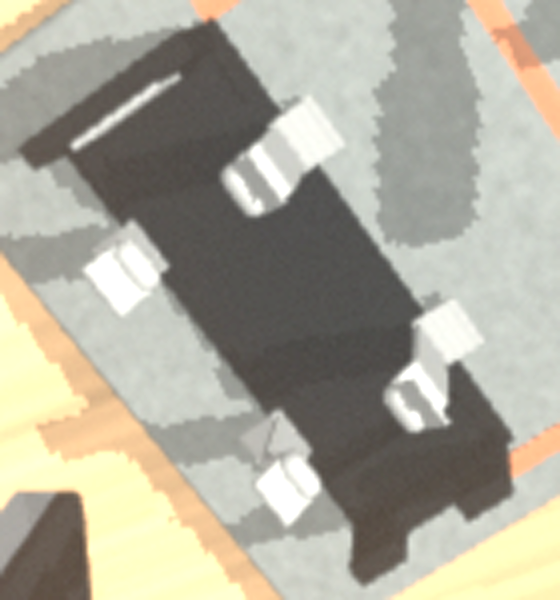

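```bash
cat > m2.py <<'E'
from h import *
f="pics/w1.png"; a=np.radians(11.68); X=np.array([np.cos(a),np.sin(a)]);Y=np.array([-X[1],X[0]]); o=np.array([.52434,.19535])
B=lambda p:np.round([(p[:2]-o)@X*1000,(p[:2]-o)@Y*1000],1)
g=lambda u,v,z:ray(f,208+(u-1.5)/4,128+(v-1.5)/4,z)
for n,u,v,z in(("plainL",22,152,.058),("plainR",212,20,.058),("hlL",72,148,.058),("hlR",180,75,.058),("slotOutL",362,583,.058),("slotOutR",512,492,.058),("slotInL",405,530,.058),("slotInR",458,503,.058),
 ("Rm lip",237,205,.070),("Lm flare in",160,262,.065),("Lm flare out",105,292,.075),("Rp lip",400,410,.070),("Lp flare in",317,485,.065),("Lp out",273,505,.075)): print(n,B(g(u,v,z)))
k=json.load(open(f+".json")); print("cam",B(np.array(k["T"])[:3,3]),k["T"][2][3])
# candidate seat -> pixels in z2
for sy in(-62,-64,-66):
  for n,dx,dy,z in(("slotL",82,11,.058),("slotR",82,-11,.058),("lip+R",38,-14.5,.065),("lip+L",38,14.5,.065),("lip-R",-38,-14.5,.065),("lip-L",-38,14.5,.065)):
    p=o+X*(dx-.4)/1000+Y*(sy+dy)/1000; u,v=proj(f,[*p,z]); print(sy,n,round((u-208)*4+1.5),round((v-128)*4+1.5),end="; ")
  print()
E
python3 m2.py
```

```text
plainL [-80.8 -92.9]
plainR [-79.5 -28.5]
hlL [-74.  -80.9]
hlR [-72.9 -44.4]
slotOutL [ 80.1 -92.7]
slotOutR [ 80.4 -38.1]
slotInL [ 72.7 -71.6]
slotInR [ 74.3 -53.4]
Rm lip [-36.7 -50.1]
Lm flare in [-35.5 -78.5]
Lm flare out [-38.1 -92.4]
Rp lip [ 36.1 -47.7]
Lp flare in [ 43.3 -82.3]
Lp out [ 38.  -92.7]
cam [-61.   29.3] 0.37462250032213323
-62 slotL 478 517; -62 slotR 418 554; -62 lip+R 322 460; -62 lip+L 404 407; -62 lip-R 159 250; -62 lip-L 244 191; 
-64 slotL 473 520; -64 slotR 412 557; -64 lip+R 316 463; -64 lip+L 398 411; -64 lip-R 154 254; -64 lip-L 238 195; 
-66 slotL 467 524; -66 slotR 407 561; -66 lip+R 310 467; -66 lip+L 392 414; -66 lip-R 148 258; -66 lip-L 232 199;
```

```bash
python3 -c "
from h import *
plan([.5628,-.348,.10],29.9)
plan([.5628,-.348,.02],29.9)"
```

```text
turn [-0.05  0.57 -0.07] shift cm [ 3.21 10.28 -1.74] clock 2.85 [ 0.5616 -0.3117  0.2028] 0.08567374115458255 [ 0.8 -0.5  0.7]
turn [-0.05  0.57 -0.07] shift cm [ 3.22 18.28 -1.75] clock 2.85 [ 0.5616 -0.3117  0.2028] 0.08567374115458255 [ 0.8 -0.5  0.7]
```

Call:
{"method": "play_rows", "body": {"moves": [[[0,0.6,0],[3.2,3,-1.75],1],[[0,0.6,0],[3.2,6,-1.75],1],[[0,0.6,0],[3.2,9,-1.75],1],[[0,0.6,0],[3.2,11,-1.75],1],[[0,0.6,0],[3.2,13,-1.75],1],[[0,0.6,0],[3.2,15,-1.75],1],[[0,0.6,0],[3.2,16.5,-1.75],1],[[0,0.6,0],[3.2,18.2,-1.75],1],[[0,0.6,0],[3.2,18.2,-1.75],1],[[0,0.6,0],[3.2,18.2,-1.75],1]]}}

```text
clock: 3.85
position: [0.5618, -0.3508, 0.0211]
ee_rot: [-0.611, 0.355, -0.355, 0.611]
wrist_force: [-0.3, -0.4, 0.2]
gripper_width: 0.0855
```

```bash
python3 -c "
from h import *
plan([.5628,-.348,.02],29.9)"
```

```text
turn [ 0.   -0.21 -0.  ] shift cm [-0.19  0.11  0.23] clock 3.85 [ 0.5618 -0.3508  0.0211] 0.08546594492119501 [-0.3 -0.4  0.2]
```

Adjusting by about 2 mm, then closing.

Call:
{"method": "play_rows", "body": {"moves": [[[0,0,0],[-0.2,0.1,0.2],1],[[0,0,0],[-0.2,0.1,0.2],1],[[0,0,0],[-0.2,0.1,0.2],0],[[0,0,0],[-0.2,0.1,0.2],0],[[0,0,0],[-0.2,0.1,0.2],0],[[0,0,0],[-0.2,0.1,0.2],0],[[0,0,0],[-0.2,0.1,0.2],0],[[0,0,0],[-0.2,0.1,0.2],0],[[0,0,0],[-0.2,0.1,0.2],0],[[0,0,0],[-0.2,0.1,0.2],0]], "squeeze": 70}}

```text
clock: 4.85
position: [0.5628, -0.3484, 0.0207]
ee_rot: [-0.611, 0.355, -0.356, 0.611]
wrist_force: [-0.6, 1.7, 5.6]
gripper_width: 0.036
```

Call:
{"method": "play_rows", "body": {"moves": [[[0,0,0],[0,0,0],0],[[0,0,0],[0,-2,0],0],[[0,0,0],[0,-5,0],0],[[0,0,0],[0,-9,0],0],[[0,0,0],[0,-13,0],0],[[0,0,0],[0,-15,0],0],[[0,0,0],[0,-15,0],0],[[0,0,0],[0,-15,0],0]], "squeeze": 70}}

```text
clock: 5.65
position: [0.5618, -0.3477, 0.1696]
ee_rot: [-0.611, 0.356, -0.355, 0.611]
wrist_force: [-0.0, 1.1, -3.8]
gripper_width: 0.036
```

```bash
python3 -c "
from h import *
save('wrist','pics/w3.png')
plan([.5369,.1326,.18],-78.3)"
```

```text
turn [ 1.9000e-01  1.0797e+02 -3.0000e-02] shift cm [-42.91  -1.07  21.64] clock 5.7 [ 0.5613 -0.3473  0.1685] 0.03583956031674554 [-0.3  1.1 -3.6]
```

View pics/w3.png

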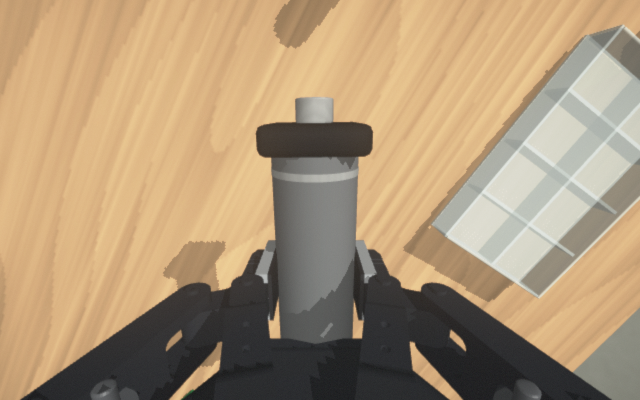

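The pack is square in the pads: its barrel centre and the pad midpoint are both at u≈315, the stud is at (314,98) and the width is 36 mm. I'll check the offset along the pack while moving over.

Call:
{"method": "play_rows", "body": {"moves": [[[0,54,0],[-21.5,-1.1,10.8],0],[[0,54,0],[-21.5,-1.1,10.8],0],[[0,54,0],[-21.5,-1.1,10.8],0],[[0,54,0],[-21.5,-1.1,10.8],0],[[0,54,0],[-21.5,-1.1,10.8],0],[[0,54,0],[-21.5,-1.1,10.8],0],[[0,54,0],[-21.5,-1.1,10.8],0],[[0,108,0],[-42.9,-1.1,21.6],0],[[0,108,0],[-42.9,-1.1,21.6],0],[[0,108,0],[-42.9,-1.1,21.6],0]]}}

```text
clock: 6.7
position: [0.5407, 0.0431, 0.1794]
ee_rot: [-0.24, 0.666, -0.666, 0.238]
wrist_force: [1.6, -0.8, -3.6]
gripper_width: 0.0355
```

```bash
python3 -c "
from h import *
c=r.capture('wrist'); T=np.array(c['T_tool_cam'])
for v in(97,122):
  d=T[:3,:3]@np.array([(314-c['cx'])/c['fx'],(v-c['cy'])/c['fy'],1]); o=T[:3,3]
  for y in(-.0008,-.0088,-.022): print(v,y,(o+d*(y-o[1])/d[1]).round(4))
plan([.5369,.1326,.18],-78.3)"
```

```text
97 -0.0008 [-0.0786 -0.0008 -0.0014]
97 -0.0088 [-0.0782 -0.0088 -0.0014]
97 -0.022 [-0.0775 -0.022  -0.0013]
122 -0.0008 [-0.0686 -0.0008 -0.0015]
122 -0.0088 [-0.0688 -0.0088 -0.0014]
122 -0.022 [-0.069  -0.022  -0.0013]
turn [ 0.44 27.88  0.16] shift cm [-4.62 -0.13 -6.06] clock 6.75 [0.5399 0.0564 0.1783] 0.035750539147409915 [-1.4 10.4 -4.7]
```

Call:
{"method": "play_rows", "body": {"moves": [[[0.4,28,0],[-4.6,0,-6.1],0],[[0.4,28,0],[-4.6,0,-6.1],0],[[0.4,28,0],[-4.6,0,-6.1],0],[[0.4,28,0],[-4.6,0,-6.1],0],[[0.4,28,0],[-4.6,0,-6.1],0],[[0.4,28,0],[-4.6,0,-6.1],0],[[0.4,28,0],[-4.6,0,-6.1],0]]}}

```text
clock: 7.45
position: [0.5381, 0.1177, 0.1805]
ee_rot: [0.073, -0.701, 0.706, -0.074]
wrist_force: [-0.2, 0.0, -3.9]
gripper_width: 0.0358
```

```bash
python3 -c "
from h import *
plan([.5369,.1326,.125],-78.3)"
```

```text
turn [-0.39  0.21 -0.04] shift cm [-0.19  5.54 -1.52] clock 7.45 [0.5381 0.1177 0.1805] 0.0357538471088709 [-0.2  0.  -3.9]
```

Call:
{"method": "play_rows", "body": {"moves": [[[-0.4,0.2,0],[-0.2,2,-1.5],0],[[-0.4,0.2,0],[-0.2,4,-1.5],0],[[-0.4,0.2,0],[-0.2,6,-1.5],0],[[-0.4,0.2,0],[-0.2,6,-1.5],0],[[-0.4,0.2,0],[-0.2,6,-1.5],0],[[-0.4,0.2,0],[-0.2,6,-1.5],0]]}}

```text
clock: 8.05
position: [0.5383, 0.1327, 0.122]
ee_rot: [-0.071, 0.704, -0.703, 0.073]
wrist_force: [0.6, -0.0, -3.2]
gripper_width: 0.0359
```

```bash
python3 -c "
from h import *
save('wrist','pics/w4.png')
plan([.5369,.1326,.078],-78.3)"
```

```text
turn [ 0.03 -0.02 -0.21] shift cm [ 0.16  4.4  -0.  ] clock 8.1 [0.5383 0.1328 0.122 ] 0.03577242699035491 [ 0.1  0.3 -3.2]
```

View pics/w4.png

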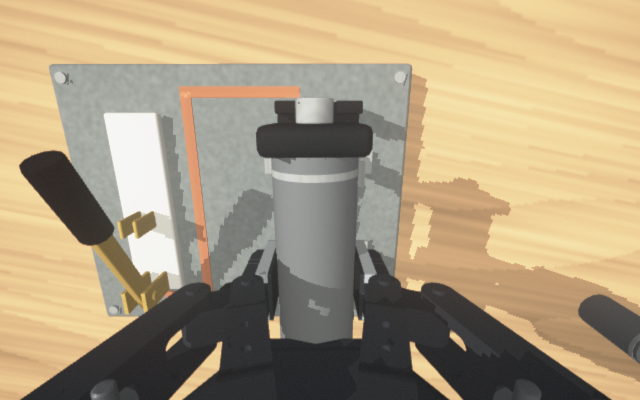

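The slotted plate is visible just beyond the cap (u 275–363, v≈100) and the stud is at u≈314. The pack is aligned within about 1 mm across and 1.5 mm along. I'll descend to the lips.

Call:
{"method": "play_rows", "body": {"moves": [[[0,0,-0.2],[-0.05,1,0.06],0],[[0,0,-0.2],[-0.05,2,0.06],0],[[0,0,-0.2],[-0.05,3,0.06],0],[[0,0,-0.2],[-0.05,3.6,0.06],0],[[0,0,-0.2],[-0.05,4.1,0.06],0],[[0,0,-0.2],[-0.05,4.5,0.06],0],[[0,0,-0.2],[-0.05,4.8,0.06],0],[[0,0,-0.2],[-0.05,4.8,0.06],0]], "squeeze": 100}}

```text
clock: 8.9
position: [0.5402, 0.1316, 0.074]
ee_rot: [0.071, -0.703, 0.704, -0.072]
wrist_force: [0.4, -1.8, 4.6]
gripper_width: 0.0355
```

```bash
python3 -c "
from h import *
s=r.sense();print(s['torque'].round(2))
plan([.5383,.1327,.051],-78.3)"
```

```text
[-0.46 -0.35 -0.07]
turn [-0.04 -0.09 -0.11] shift cm [ 0.16  2.3  -0.15] clock 8.9 [0.5402 0.1316 0.074 ] 0.035485579819877704 [ 0.4 -1.8  4.6]
```

Call:
{"method": "play_rows", "body": {"moves": [[[0,0,0],[0.15,0.3,0],0],[[0,0,0],[0.15,0.7,0],0],[[0,0,0],[0.15,1.1,0],0],[[0,0,0],[0.15,1.5,0],0],[[0,0,0],[0.15,1.9,0],0],[[0,0,0],[0.15,2.2,0],0],[[0,0,0],[0.15,2.4,0],0],[[0,0,0],[0.15,2.5,0],0],[[0,0,0],[0.15,2.5,0],0]]}}

```text
clock: 9.8
position: [0.5365, 0.1309, 0.051]
ee_rot: [-0.072, 0.704, -0.703, 0.07]
wrist_force: [-12.8, -4.6, 42.9]
gripper_width: 0.0357
```

```bash
python3 -c "
from h import *
s=r.sense();print(s['torque'].round(2))
plan([.5383,.1327,.051],-78.3)"
```

```text
[-1.04  2.73 -0.  ]
turn [ 0.14 -0.11  0.15] shift cm [-0.21  0.   -0.14] clock 9.8 [0.5365 0.1309 0.051 ] 0.035666365019535094 [-12.8  -4.6  42.9]
```

Force of 43 N at z 0.051 means it has bottomed on the saddles. I'll ease off, open, retreat and look.

Call:
{"method": "play_rows", "body": {"moves": [[[0,0,0],[-0.1,-0.1,0],0],[[0,0,0],[-0.1,-0.1,0],0.7],[[0,0,0],[-0.1,-0.1,0],0.7],[[0,0,0],[-0.1,-0.1,0],0.7],[[0,0,0],[-0.1,-0.1,0],0.7],[[0,0,0],[-0.1,-0.1,0],0.7],[[0,0,0],[-0.1,-0.1,0],0.7]]}}

```text
clock: 10.5
position: [0.5375, 0.1324, 0.0487]
ee_rot: [-0.073, 0.703, -0.703, 0.071]
wrist_force: [-0.1, 0.2, 0.6]
gripper_width: 0.0598
```

Call:
{"method": "play_rows", "body": {"moves": [[[0,0,0],[0,-3,0],0.7],[[0,0,0],[0,-6,0],0.7],[[0,0,0],[0,-10,0],0.7],[[0,0,0],[0,-14,0],0.7],[[0,0,0],[4,-16,0],0],[[0,0,0],[4,-16,0],0],[[0,0,0],[4,-16,0],0],[[0,0,0],[4,-16,0],0]]}}

```text
clock: 11.3
position: [0.4989, 0.1246, 0.2087]
ee_rot: [0.073, -0.703, 0.703, -0.072]
wrist_force: [1.1, 0.2, -0.2]
gripper_width: 0.0015
```

```bash
python3 -c "
from h import *
save('wrist','pics/w5.png'); save('scene','pics/s5.png')
plan([.5383,.1327,.051],-78.3)
a=cv2.imread('pics/w5.png'); b=cv2.imread('pics/s5.png')[140:250,300:440]
z=np.zeros((600,800,3),np.uint8); z[:400,:640]=a; b=cv2.resize(b,None,fx=2.5,fy=2.5,interpolation=cv2.INTER_CUBIC); z[600-b.shape[0]:,800-b.shape[1]:]=b
cv2.imwrite('pics/z5.png',z)"
```

```text
turn [-0.03 -0.    0.13] shift cm [-4.05 15.74 -0.03] clock 11.4 [0.4991 0.1243 0.2085] -0.00018969330100836152 [-0.5  0.9 -0.2]
```

View pics/z5.png

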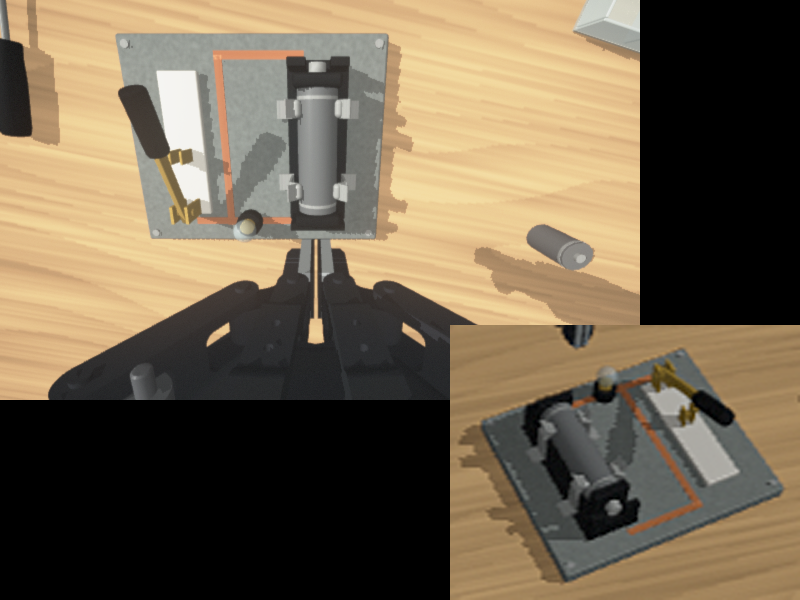

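The pack lies in the holder with its stud in the slot (317,66), and all four clip lips overlap the barrel. As a check I'll press lightly on its middle with closed fingers. Barrel top should be at 71 mm, so contact should come at TCP z≈0.085.

Call:
{"method": "play_rows", "body": {"moves": [[[0,0,0],[-4.0,4,0],0],[[0,0,0],[-4.0,8,0],0],[[0,0,0],[-4.0,11,0],0],[[0,0,0],[-4.0,11.6,0],0],[[0,0,0],[-4.0,11.9,0],0],[[0,0,0],[-4.0,12,0],0],[[0,0,0],[-4.0,12,0],0]]}}

```text
clock: 12.1
position: [0.5386, 0.1325, 0.0902]
ee_rot: [-0.072, 0.704, -0.703, 0.072]
wrist_force: [0.8, -0.1, -0.1]
gripper_width: 0.0001
```

Call:
{"method": "play_rows", "body": {"moves": [[[0,0,0],[0,0.2,0],0],[[0,0,0],[0,0.3,0],0],[[0,0,0],[0,0.4,0],0],[[0,0,0],[0,0.4,0],0]]}}

```text
clock: 12.5
position: [0.5378, 0.1325, 0.0852]
ee_rot: [-0.073, 0.704, -0.703, 0.072]
wrist_force: [-0.2, 0.1, 1.4]
gripper_width: -0.0002
```

Call:
{"method": "play_rows", "body": {"moves": [[[0,0,0],[0,0.15,0],0],[[0,0,0],[0,0.3,0],0],[[0,0,0],[0,0.3,0],0]]}}

```text
clock: 12.8
position: [0.538, 0.1324, 0.0847]
ee_rot: [-0.072, 0.705, -0.702, 0.071]
wrist_force: [-10.5, 0.8, 34.2]
gripper_width: 0.0001
```

Call:
{"method": "play_rows", "body": {"moves": [[[0,0,0],[0,-3,0],0],[[0,0,0],[0,-7,0],0],[[0,0,0],[0,-11,0],0],[[0,0,0],[0,-11,0],0]]}}

```text
clock: 13.2
position: [0.5409, 0.1323, 0.1966]
ee_rot: [-0.07, 0.704, -0.703, 0.074]
wrist_force: [0.2, 0.1, 0.5]
gripper_width: -0.0001
```

```bash
python3 -c "
from h import *
f='pics/w5.png'
a=np.radians(11.7);X=np.array([np.cos(a),np.sin(a)]);Y=np.array([-X[1],X[0]]);s=np.array([.5373,.1325]);B=lambda p:(np.round([(p[:2]-s)@X*1000,(p[:2]-s)@Y*1000],1))
for n,u,v,z in(('hinge',184,208,.048),('handle tip',132,88,.11),('handle root',155,155,.085),('base far',177,71,.02),('base near',210,210,.02),('stud',317,62,.052),('capfar',318,213,.052)): print(n,B(ray(f,u,v,z)))
H=s+Y*.14+X*(-.066); print('hinge est',H,'closed handle mid',H+X*.1)
plan([*(H+X*.095),.18],-78.3)"
```

```text
hinge [-61.7 138.3]
handle tip [ 50.9 135. ]
handle root [ -1.4 139.6]
base far [ 74.2 139.9]
base near [-73.2 122. ]
stud [77.4 -0.9]
capfar [-65.8  -2.2]
hinge est [0.44428107 0.25620723] closed handle mid [0.54220335 0.27648596]
turn [ 0.07 -0.05 -0.36] shift cm [ -2.52   1.69 -14.09] clock 13.2 [0.5409 0.1323 0.1966] -6.356031165324413e-05 [0.2 0.1 0.5]
```

The pack is confirmed home: rigid stop at TCP 0.0847 under 34 N, against an expected 0.085. Now the switch.

Call:
{"method": "play_rows", "body": {"moves": [[[0,0,0],[-2.5,1.5,-5],0],[[0,0,0],[-2.5,1.5,-10],0],[[0,0,0],[-2.5,1.5,-14.1],0],[[0,0,0],[-2.5,1.5,-14.1],0],[[0,0,0],[-2.5,1.5,-14.1],0],[[0,0,0],[-2.5,1.5,-14.1],0]]}}

```text
clock: 13.8
position: [0.5339, 0.2739, 0.1768]
ee_rot: [0.072, -0.703, 0.704, -0.071]
wrist_force: [0.2, -0.4, -0.2]
gripper_width: 0.0001
```

```bash
python3 -c "
from h import *
plan([.5373,.2755,.074],-78.3)"
```

```text
turn [-0.04 -0.11  0.12] shift cm [-0.38 10.27 -0.1 ] clock 13.8 [0.5339 0.2739 0.1768] 9.687520094260962e-05 [ 0.2 -0.4 -0.2]
```

Call:
{"method": "play_rows", "body": {"moves": [[[0,0,0],[-0.3,1.5,-0.1],0],[[0,0,0],[-0.3,3,-0.1],0],[[0,0,0],[-0.3,4.5,-0.1],0],[[0,0,0],[-0.3,6,-0.1],0],[[0,0,0],[-0.3,7.5,-0.1],0],[[0,0,0],[-0.3,8.7,-0.1],0],[[0,0,0],[-0.3,9.5,-0.1],0],[[0,0,0],[-0.3,10,-0.1],0],[[0,0,0],[-0.3,10.3,-0.1],0],[[0,0,0],[-0.3,10.3,-0.1],0]]}}

```text
clock: 14.8
position: [0.536, 0.2771, 0.0737]
ee_rot: [-0.073, 0.703, -0.703, 0.071]
wrist_force: [-0.2, 1.1, 0.2]
gripper_width: 0.0
```

Call:
{"method": "play_rows", "body": {"moves": [[[0,0,0],[0,0.1,0],0],[[0,0,0],[0,0.2,0],0],[[0,0,0],[0,0.3,0],0],[[0,0,0],[0,0.35,0],0],[[0,0,0],[0,0.35,0],0]]}}

```text
clock: 15.3
position: [0.5362, 0.2771, 0.0717]
ee_rot: [-0.073, 0.704, -0.703, 0.071]
wrist_force: [-4.3, -1.6, 13.6]
gripper_width: -0.0
```

The stop came at TCP 0.0717 (expected 0.072) with 13.6 N, so the switch is closed. I'll retreat and look.

Call:
{"method": "play_rows", "body": {"moves": [[[0,0,0],[0,-2,0],0],[[0,0,0],[0,-6,0],0],[[0,0,0],[2,-10,0],0],[[0,0,0],[6,-14,0],0],[[0,0,0],[6,-14,0],0],[[0,0,0],[6,-14,0],0],[[0,0,0],[6,-14,0],0]]}}

```text
clock: 16.0
position: [0.4778, 0.2653, 0.2098]
ee_rot: [0.073, -0.703, 0.703, -0.071]
wrist_force: [0.8, 0.1, -0.4]
gripper_width: 0.0005
```

```bash
python3 -c "
from h import *
save('wrist','pics/w6.png'); save('scene','pics/s6.png')
a=cv2.imread('pics/w6.png'); b=cv2.imread('pics/s6.png')[140:250,300:440]
z=np.zeros((600,800,3),np.uint8); z[:400,:640]=a; b=cv2.resize(b,None,fx=2.5,fy=2.5,interpolation=cv2.INTER_CUBIC); z[600-b.shape[0]:,800-b.shape[1]:]=b
cv2.imwrite('pics/z6.png',z)
A=cv2.imread('pics/scene0.png');Bb=cv2.imread('pics/s6.png'); d=cv2.absdiff(A,Bb).max(2)
for n,(x0,y0,x1,y1) in dict(cell=(230,185,250,212),tray=(180,268,288,342),jar=(312,274,342,308),sd=(445,160,485,220)).items(): print(n,(d[y0:y1,x0:x1]>40).mean().round(3))
s=r.sense(); print(s['position'],s['wrist_force'])"
```

```text
cell 0.037
tray 0.0
jar 0.0
sd 0.0
[0.47800306 0.26481228 0.2093772 ] [ 0.65803214 -0.60732858 -1.12839099]
```

View pics/z6.png

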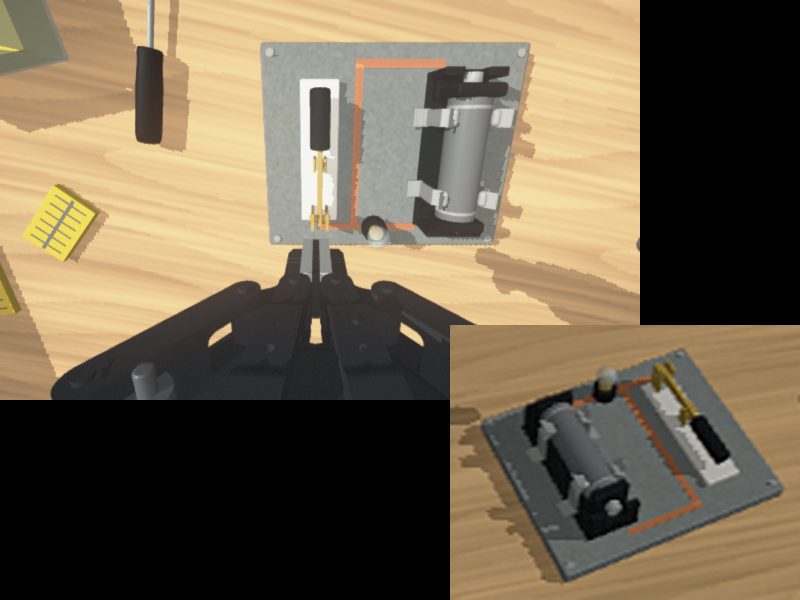

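The blade lies between its jaws at (320,160), the handle is level over the base, and the pack is seated with its stud in the slot. Nothing is touched and the bystanders haven't moved, so I'm handing in.

```bash
python3 -c "
from station import r
print(r.sign_off())"
```

```text
the job is handed in; nothing more can be done
None
```

The pack is snapped into the clip holder with its stud in the slotted end, and the knife switch is pressed fully closed. The hand is clear, and I handed the job in at about 16 s. The hand-in reports no verdict.

**Pack:** I pressed on the middle of the pack with closed fingers. It stopped solidly at a TCP height of 84.7 mm, against 85 mm expected for a pack at home. The last pictures show the stud in the slot and both pairs of clips over the barrel.

**Switch:** The handle reached its stop at a TCP height of 71.7 mm, against 72 mm expected for a closed switch. The picture shows the blade between its jaws.

**Bystanders:** Comparing the scene camera's first and last pictures showed no change at the tray, jar or screwdriver. About 4% of pixels changed around the short cell, probably from shadow; nothing came near it.

**Disagreement:** The estimates of the pack's position along the holder differed by about 3 mm before insertion. I took a middle value, which is within the holder's 4 mm play at each end.

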